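Hold the toolbox lock open with its key

ROBOT

A 7-joint arm with a two-finger parallel gripper is mounted at the origin on the work surface. World frame = base frame: x ahead of the robot, y to its left, z up, the work surface at z = 0. Lengths are in m, angles in degrees, forces in N, time in s.
With the tool pointing down it reaches from about 0.35 to 0.9 m from the base axis. Payload 7.2 kg.
Tool frame: the origin (TCP) lies on the front face of the gripper's body, between the roots of the fingers; the fingertips stand 80 mm ahead of it and the grasp point (between the pads) lies 61 mm ahead of it; z points along the fingers, y is the direction in which the jaws open and shut (so a half turn about z gives the same grasp; the last joint's range is limited). The gripper opens to 88 mm and grips with 3 to 60 N. Pads are 20 mm wide; open, the fingers measure 115 mm over their backs; the gripper's body (75 mm by 178 mm) begins 61 mm behind the grasp point.
Start: joints at [-3.908, 23.554, -0.728, 91.456, 0.321, 64.991, -4.71], TCP at [0.625, -0, 0.303] pointing down, gripper open.
Joint ranges: [-169.25, 169.25], [-16.82, 113.86], [-84.01, 82.57], [7.8, 145.47], [-59.2, 239.2], [7.22, 106.19], [-163.78, 163.78]. Speed limits (degrees/s): [136.94, 136.94, 172.46, 172.46, 180, 180, 180].

INTERFACE

Orientations are given as a 3x3 rotation matrix whose columns are the frame's x, y, z axes.
In Python, from rig import r gives the robot as it stands.
- The arm moves only by the tool step_arm, never from a script. Its argument "moves" is a list that holds one entry, the list of rows, each a list of 5 numbers: the shift along the tool's x, y, z in units of 30 mm (1.0 is 30 mm), then the turn about the tool's z in units of 5 degrees (1.0 is 5 degrees), then the finger opening in mm, from 0 to 87.8. A call has 1 to 5 rows; each row is the pose to reach, as a shift and turn from the pose measured when the call began, along the tool's axes at that moment; what a row does not reach only later rows make up. A row lasts 1/10 s, in which the tool goes at most 50 mm and 8.59 degrees, less where a joint would pass 70% of its speed; a pose out of reach is approached as far as the arm can. A call with a gripper value outside its range is refused whole. The fingers move at their own pace and stop on an object; "newtons" is the grip in N (left out, the last holds). Time passes only in rows, so rows that repeat a pose let the fingers close. It gives the time, the measured TCP pose, the force and the opening at its end, in the units of the state.
- r.read_state(): the state, without advancing time (a new reading comes with each control period).
- r.grab_frame(name): name is "scene" or "side" or "wrist"; returns a dict with "image" (400x640x3 uint8, red, green, blue), "fov_y" (degrees; the focal length in pixels is half the picture's height over the tangent of half this angle, whatever the lens; pixels are square), "cx", "cy" (the principal point, pixels), "R" (3x3) and "t" (3): a world point X has camera coordinates R X + t. Camera axes: x right, y down, z forward; pixel columns grow to the right and rows downward; lengths in m; the calibration is good to about 2 mm. A picture is of the moment at which its call begins. There is no depth.
- r.finish_job(): hands the job in, once; it reports no verdict.
The state is a dict: "time": time; "qpos": joint angles; "qd": joint speeds; "joint_torque": joint torques, N m; "position": TCP position; "orientation": TCP orientation; "contact_force": force on the tool from outside, world axes, zero at the start; "moment": the same for the moment, N m; "finger_gap": opening from 0.0 (shut) to 1.0 (fully open).
Only numpy, scipy, OpenCV 4.12 (cv2) and the standard library are available. Lean on these libraries where they do the work, as an engineer would, in place of code of your own. Each camera call takes 0.05 s, during which the arm holds its last target.

TASK

The blue toolbox has a sprung key lock on its lid, under a hinged dust cover: flip the cover right over by its red tongue so that it lies open on its back, then take the yellow-headed key from its wooden stand and push it fully home in the keyhole, working it past the sticky pins with small wiggles. Only then turn it a quarter clockwise (seen from above) to the stop, which draws back the latch, and finish while still holding the key turned against the spring. Leave the jars, funnel, scraper, chuck key and oil can where they are.

Things in the scene. Friction and masses are not known exactly. Their poses are not given: they have to be found in the camera images.
- toolbox: Fixed blue toolbox 170 (x) x 320 (y) x 125 mm, origin at the centre of its underside. The lid stays shut. Low black handle (to 18 mm above the lid) along y at x = +62 mm. On the lid, centred at x = -20, y = -30 mm, a steel lock housing 70 x 70 x 14 mm, under the dust cover: a steel plate 66 (x) x 72 (y) x 4 mm, red inside, lying 3 to 75 mm from its hinge line.
- cover_hinge (a point): Hinge line of the lock's dust cover: a fixed point on the toolbox, 20 mm above the lid, at the +y edge of the lock housing (39 mm in +y from the keyhole centre). The hinge line runs along the toolbox's x.
- cover_tongue (a point): Grip point on the dust cover's red tongue, 93 mm from the hinge line. The tongue, 12 mm wide (x), 6 mm thick, sticks out of the plate's edge, 75 to 106 mm from the hinge, with 17 mm of air between it and the lid. x is along the hinge line, -y points from the hinge out along the tongue. Pinched across its 12 mm width it pivots between the fingers as the cover swings.
- cover (a joint): Dust cover angle, rad: 0 shut flat over the keyhole, 1.57 upright, 3.1 lying open on its back towards the toolbox's +y. 60 g, free hinge with slow damping: let go below about 1.57 it falls shut, beyond it falls open by itself within about 2 s.
- keyhole (a point): Centre of the keyhole mouth in the top face of the brass plug (36 mm across, 16 mm above the lid). z up; the slot, 21 x 7.6 mm, long sides bevelled 3 mm, runs along x and turns with the plug; at lock = 0 the axes are parallel to the toolbox's. The key goes 34 mm straight down past two sticky spring pins, 7 and 13 mm down, one at each end of the slot; each resists with 5 to 10 N.
- lock (a joint): Lock plug angle, rad: 0 at rest, grows clockwise seen from above to the stop at 1.57; a spring turns it back when let go (0.02 Nm at rest, 0.1 Nm at the stop). The key has about 0.15 rad of play in the slot, so it must turn that much further than the plug. A red catch on the toolbox front is drawn sideways as it turns.
- key_grip (a point): Centre of the key's yellow head, 40 (x) x 14 (y) x 40 mm (z up, key upright in its stand, 60 g). Below the head a collar 30 x 10 x 6 mm: its underside, 26 mm below this point, rests on the stand and, once the key is home, on the plug face. Below it a flat blade 18 (x) x 5 (y) x 34 mm, the last 18 mm tapering to a 3 mm point. Unchanged by a half turn about z.
- stand: Fixed wooden key stand, block 80 x 50 x 60 mm high, origin at the centre of its underside; the key stands in a slot at the middle of its top, its x along the stand's x. Lift the key 40 mm to clear it.
- jar1: Empty glass jar, 70 mm across, 95 mm high; origin at the centre of its underside. Leave alone.
- jar2: The other empty glass jar, the same. Leave alone.
- funnel: White funnel standing mouth down, 104 mm across, 110 mm high; origin at the centre of its underside. Leave alone.
- scraper: Putty scraper lying flat, 75 mm wide, 205 mm long along its y, 20 mm high; origin below the handle's blade end. Leave alone.
- chuck_key: Black T-shaped drill chuck key lying flat, cross bar 70 mm along its y, shank 68 mm along +x, 16 mm high; origin under the middle of the cross bar. Leave alone.
- oil_can: Green can, 60 mm across, 130 mm high; origin at the centre of its underside. Leave alone.
Things that resemble listed ones, but are neither listed nor needed, are in the scene too. Of the things like the part that bears key_grip, leave any that is green, orange or turquoise; of the rest the larger one is meant.

How it is judged (in metres and radians):
On the way, in this order (a step that is already met when the one before it is completed fails the run):
1. the dust cover has been flipped over and lies open (value of joint cover above 2.8 rad), for 0.2 s.
2. the key is fully home in the keyhole, the lock not yet turned (z of key_grip in the frame of keyhole between 0.018 and 0.03 m and horizontal distance between key_grip and keyhole below 0.008 m and angle between the z axis of key_grip and the z axis of keyhole, either way round below 0.15 rad and value of joint lock below 0.35 rad), for 0.1 s.
3. the key, still home, has turned the lock a quarter (z of key_grip in the frame of keyhole between 0.018 and 0.03 m and horizontal distance between key_grip and keyhole below 0.008 m and angle between the z axis of key_grip and the z axis of keyhole, either way round below 0.15 rad and value of joint lock above 1.35 rad), for 0.2 s.
At the end, for the whole second after the job is handed in: Cover open (over 2.7 rad); key home in the keyhole (head centre 18 to 30 mm above the plug face, within 8 mm of its axis, tilted under 0.15 rad); lock held beyond 1.35 rad, the key in the fingers (over 2 N), bearing on the lock (over 0.3 N) and still (under 0.03 m/s) (all of step 3 and value of joint cover above 2.7 rad and contact force between the fingers and key above 2 N and contact force between key and toolbox above 0.3 N and linear speed of key below 0.03 m/s); the arm keeps its last pose, push and grip.
It fails at once if a bystander (jar, funnel, scraper, chuck key, oil can) is shoved more than 3 cm or knocked over (distance of any of jar1, jar2, funnel, scraper, chuck_key, oil_can from where it was at the start of the episode above 0.03 m or angle between any of jar1, jar2, funnel, scraper, chuck_key, oil_can's own z axis and vertical above 0.6 rad).
It also fails if it takes over 61 s, if anything falls off the work surface, if the arm or the gripper's body presses on something with over 40 N, if the wrist force passes 120 N, or if a joint passes its speed limit or range.

## Working session

There is one attempt and no reset: what is moved stays moved. The work goes in short steps, Python scripts to look and compute and a tool call to move; the robot and the scene stay as the last step left them, time stands still between calls to the robot, and variables do not carry over. Pictures are saved under pics/ and viewed, and the job is handed in when it is done.

Besides the shell and the picture viewer there is one more tool, called after "Request:" in YAML: its name, and indented under it one key for each argument. step_arm: Moves the arm, as the interface text tells. Its arguments: {"type":"object","properties":{"moves":{"type":"array"},"newtons":{"type":"number"}},"required":["moves"]}

```bash
ls; mkdir -p pics; cat > h.py <<'E'
import numpy as np, cv2
from rig import r
def snap(name,fn=None):
    f=r.grab_frame(name)
    if fn: cv2.imwrite('pics/'+fn+'.png',f['image'][:,:,::-1])
    return f
def ray(f,u,v):
    F=f['image'].shape[0]/2/np.tan(np.radians(f['fov_y'])/2)
    R=np.array(f['R']);t=np.array(f['t'])
    d=R.T@np.array([(u-f['cx'])/F,(v-f['cy'])/F,1.]);return -R.T@t,d
def onz(f,u,v,z):
    o,d=ray(f,u,v);return o+d*(z-o[2])/d[2]
def proj(f,X):
    F=f['image'].shape[0]/2/np.tan(np.radians(f['fov_y'])/2)
    c=np.array(f['R'])@np.array(X)+np.array(f['t']);return np.array([F*c[0]/c[2]+f['cx'],F*c[1]/c[2]+f['cy']])
def tri(f1,p1,f2,p2):
    o1,d1=ray(f1,*p1);o2,d2=ray(f2,*p2)
    A=np.stack([d1,-d2],1);s=np.linalg.lstsq(A,o2-o1,rcond=None)[0]
    a=o1+s[0]*d1;b=o2+s[1]*d2;return (a+b)/2,np.linalg.norm(a-b)
E
python3 - <<'E'
from h import *
for n in ['scene','side','wrist']:
    f=snap(n,n+'0'); print(n,f['fov_y'],f['cx'],f['cy'],-np.array(f['R']).T@f['t'])
s=r.read_state(); print(s)
E
```

```text
pics
scene 50.03360861440123 320.27634922714583 199.1561305984062 [1.2737195  0.35452032 0.78443703]
side 51.579918992665114 314.37112288114463 194.17907099664959 [ 0.13824253 -0.86973907  0.64027222]
wrist 64.95850507586074 319.386155844083 199.12226281962376 [0.62465547 0.07948851 0.38292918]
{'time': 0.15, 'qpos': array([-3.90701651, 23.5890606 , -0.72953698, 91.49100792,  0.3196457 ,
       64.98915247, -4.70757407]), 'qd': array([-0.00191103, -0.05067706, -0.06982942, -0.01881485,  0.07792975,
       -0.13313871,  0.05531427]), 'joint_torque': array([ 1.23447033e-03, -5.88331139e+01,  6.41932636e-01, -2.91289848e+01,
       -5.37989591e-02,  1.57438387e-02,  1.06989046e-04]), 'position': array([ 6.24727119e-01, -1.42286770e-05,  3.02021218e-01]), 'orientation': array([[-6.12845918e-05,  9.99999312e-01, -1.17184296e-03],
       [ 9.99999997e-01,  6.12211765e-05, -5.41516795e-05],
       [-5.40799007e-05, -1.17184628e-03, -9.99999312e-01]]), 'contact_force': array([0.02515664, 0.06723155, 0.42009139]), 'moment': array([0.0474082 , 0.03121269, 0.00216183]), 'finger_gap': 0.9977177521089978}
```

View pics/scene0.png

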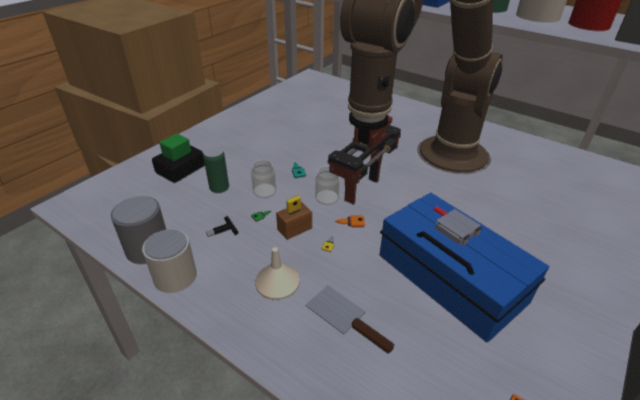

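View pics/side0.png

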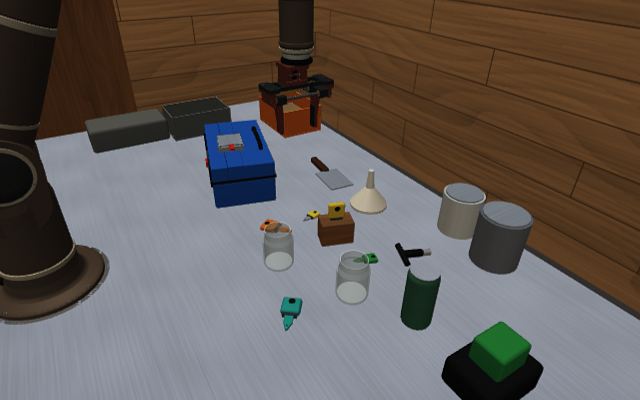

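View pics/wrist0.png

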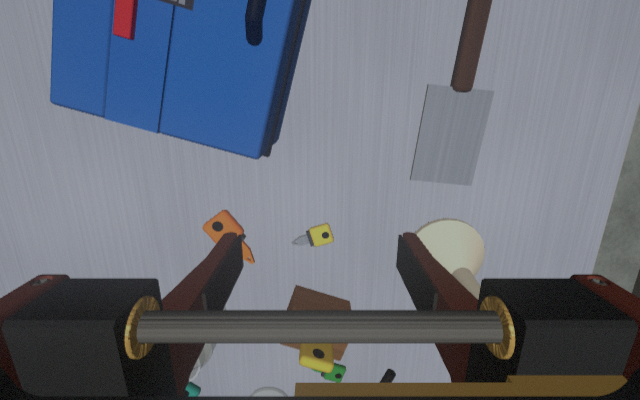

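The scene shows two yellow keys: a large one upright in the stand at scene (294,205) and a small one lying at (328,243). There are also orange (355,221), green (261,215) and turquoise (299,170) keys. I choose the upright one in the stand and will check it in a close crop.

```bash
python3 - <<'E'
import cv2,numpy as np
a=cv2.imread('pics/scene0.png');b=cv2.imread('pics/side0.png');w=cv2.imread('pics/wrist0.png')
def c(im,x,y,w_,h_,s): return cv2.resize(im[y:y+h_,x:x+w_],None,fx=s,fy=s,interpolation=cv2.INTER_CUBIC)
cv2.imwrite('pics/c1.png',c(a,370,185,180,145,4))
cv2.imwrite('pics/c2.png',c(b,190,110,100,100,5))
cv2.imwrite('pics/c3.png',np.hstack([c(a,265,185,80,70,5),c(b,300,190,80,70,5)]))
E
```

```text
(no output)
```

View pics/c1.png

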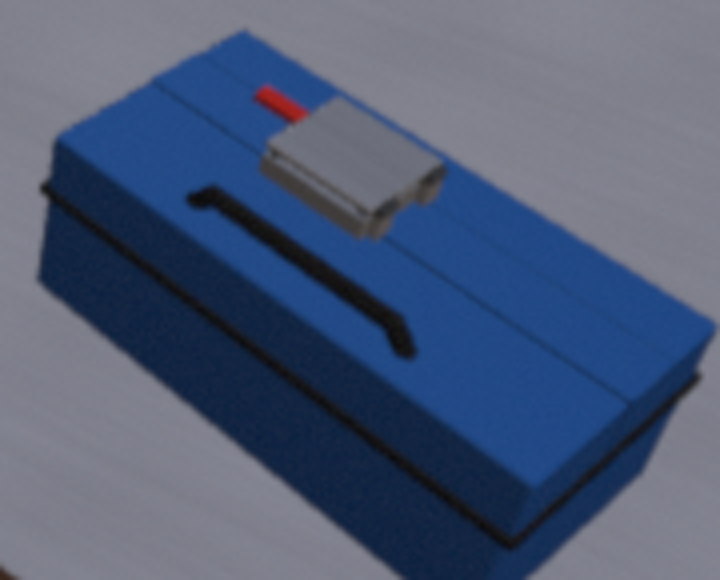

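View pics/c2.png

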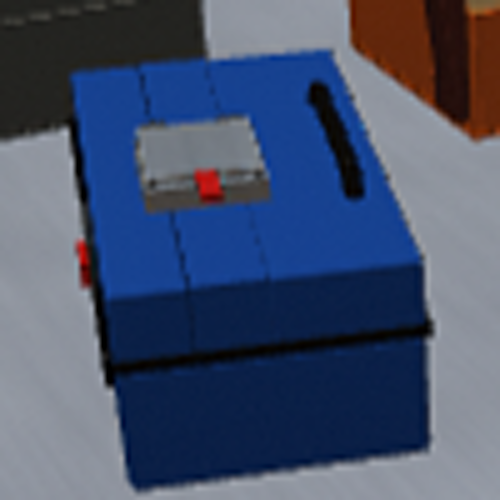

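View pics/c3.png

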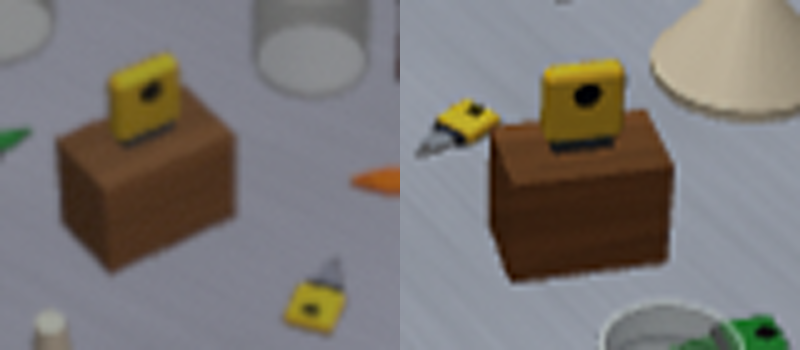

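```bash
python3 - <<'E'
from h import *
fs=snap('scene');fd=snap('side');fw=snap('wrist')
S=lambda x,y:((x+.5)/4-.5+370,(y+.5)/4-.5+185)
D=lambda x,y:((x+.5)/5-.5+190,(y+.5)/5-.5+110)
sc={'-x-y':S(245,30),'+x-y':S(58,140),'-x+y':S(715,325),'+x+y':S(533,488)}
sd={'-x-y':D(107,298),'+x-y':D(420,262),'-x+y':D(72,72),'+x+y':D(333,52)}
wr={'-x-y':(51,102),'+x-y':(267,157)}
P={}
for k in sc:
    a=onz(fs,*sc[k],.125);b=onz(fd,*sd[k],.125);t,e=tri(fs,sc[k],fd,sd[k])
    P[k]=t;print(k,a.round(4),b.round(4),t.round(4),round(e,4), onz(fw,*wr[k],.125).round(4) if k in wr else '')
for i,j in [('-x-y','+x-y'),('-x-y','-x+y'),('+x-y','+x+y'),('-x+y','+x+y')]: print(i,j,np.linalg.norm(P[i]-P[j]))
# tongue/plate
print('plate corners z=.147',[onz(fs,*S(*p),.147).round(4) for p in [(340,97),(445,165),(267,148),(372,215)]])
print('tongue end', onz(fs,*S(265,94),.147))
# key head: scene crop c3, offset 265,185 side 300,190
K=lambda x,y,ox,oy:((x+.5)/5-.5+ox,(y+.5)/5-.5+oy)
# top of head centre, stand top corners
print('stand top scene',[onz(fs,*K(*p,265,185),.06).round(4) for p in [(57,139),(112,188),(237,135)]])
print('stand top side',[onz(fd,*K(*p,300,190),.06).round(4) for p in [(92,128),(114,182),(272,165),(245,112)]])
print('hole', tri(fs,K(150,92,265,185),fd,K(186,96,300,190)))
print('head centre', tri(fs,K(146,100,265,185),fd,K(184,105,300,190)))
w=cv2.resize(fw['image'][250:400,230:400],None,fx=4,fy=4,interpolation=cv2.INTER_CUBIC)[:,:,::-1];cv2.imwrite('pics/c4.png',w)
w=cv2.resize(fw['image'][0:160,40:310],None,fx=2.5,fy=2.5,interpolation=cv2.INTER_CUBIC)[:,:,::-1];cv2.imwrite('pics/c5.png',w)
E
```

```text
-x-y [0.4113 0.0863 0.125 ] [0.4093 0.0782 0.125 ] [0.4101 0.085  0.1226] 0.0029 [0.4139 0.0822 0.125 ]
+x-y [0.5744 0.043  0.125 ] [0.5682 0.0331 0.125 ] [0.5712 0.0409 0.1212] 0.0015 [0.5815 0.0388 0.125 ]
-x+y [0.4973 0.3892 0.125 ] [0.4938 0.384  0.125 ] [0.4952 0.3892 0.123 ] 0.0004 
+x+y [0.6581 0.3452 0.125 ] [0.6541 0.3324 0.125 ] [0.6574 0.3441 0.1216] 0.0041 
-x-y +x-y 0.1670160939314035
-x-y -x+y 0.31592702603340134
+x-y +x+y 0.31522035471649446
-x+y +x+y 0.16833229987906398
plate corners z=.147 [array([0.466 , 0.1668, 0.147 ]), array([0.4872, 0.2367, 0.147 ]), array([0.5333, 0.151 , 0.147 ]), array([0.5501, 0.2189, 0.147 ])]
tongue end [0.48976591 0.13046293 0.147     ]
stand top scene [array([ 0.649 , -0.2275,  0.06  ]), array([ 0.6615, -0.1804,  0.06  ]), array([ 0.5905, -0.1545,  0.06  ])]
stand top side [array([ 0.5892, -0.1622,  0.06  ]), array([ 0.5745, -0.2056,  0.06  ]), array([ 0.6473, -0.2325,  0.06  ]), array([ 0.6624, -0.1889,  0.06  ])]
hole (array([ 0.61892739, -0.19301481,  0.0876801 ]), np.float64(0.00661755052909664))
head centre (array([ 0.61908061, -0.19391455,  0.08248855]), np.float64(0.0037588802688204963))
```

View pics/c4.png

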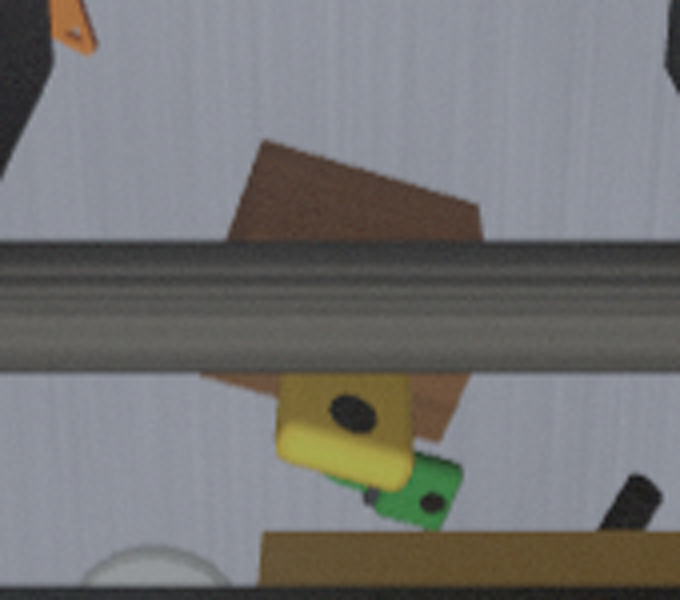

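View pics/c5.png

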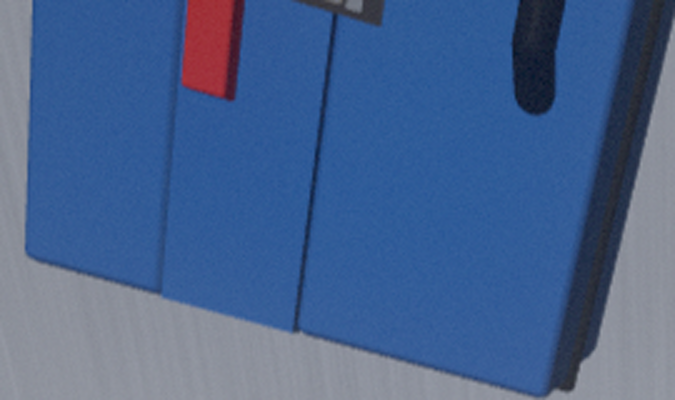

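The crop confirms it: the larger yellow head stands in the wooden stand, at about (0.619, -0.194), yaw about -20°. The toolbox is at about (0.533, 0.212), yaw about -15.5°. Next I move above the tongue to take a closer look.

Request:
step_arm:
  moves:
    - [[4.5,-4.5,0,3.1,45],[4.5,-4.5,0,3.1,45],[4.5,-4.5,0,3.1,45],[4.5,-4.5,0,3.1,45],[4.5,-4.5,0,3.1,45]]
  newtons: 20

```text
time: 0.8
position: [0.4863, 0.1396, 0.3028]
orientation: [[0.26, 0.966, -0.002], [0.966, -0.26, 0.002], [0.001, -0.002, -1.0]]
contact_force: [0.7, 0.8, 0.7]
finger_gap: 0.586
```

```bash
python3 - <<'E'
from h import *
f=snap('wrist','w1');s=r.read_state();print(s['time'],s['position'],s['orientation'],s['contact_force'])
print(f['R'].round(3).tolist() if hasattr(f['R'],'round') else f['R'], -np.array(f['R']).T@f['t'])
E
```

```text
0.85 [0.4883558  0.13719357 0.30289506] [[ 2.62429784e-01  9.64951076e-01 -1.74158113e-04]
 [ 9.64950894e-01 -2.62429610e-01  6.87288536e-04]
 [ 6.17495566e-04 -3.48419008e-04 -9.99999749e-01]] [ 0.74747634 -0.61815854  0.17052739]
[[0.965, -0.261, -0.002], [-0.249, -0.926, 0.284], [-0.076, -0.274, -0.959]] [0.50682777 0.21620581 0.38390174]
```

View pics/w1.png

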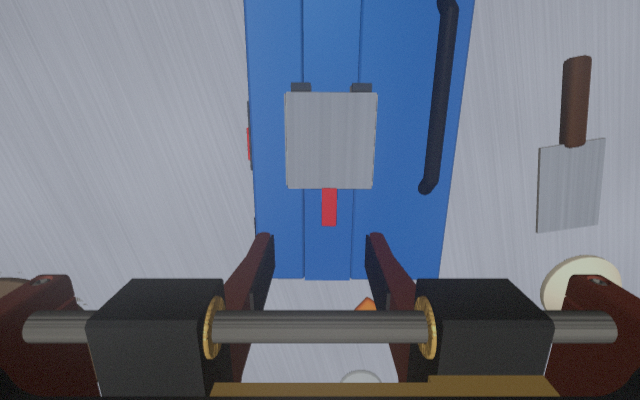

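```bash
python3 - <<'E'
from h import *
f=snap('wrist');im=f['image']
s=r.read_state();T=s['position'];O=s['orientation']
hsv=cv2.cvtColor(im,cv2.COLOR_RGB2HSV)
m=((hsv[:,:,0]<8)|(hsv[:,:,0]>172))&(hsv[:,:,1]>150)&(hsv[:,:,2]>90);m=m.astype(np.uint8)*255
m[:, :300]=0;m[:,360:]=0;m[:150]=0;m[240:]=0
x,y,w,h=cv2.boundingRect(m);print('tongue',x,y,w,h)
g=((hsv[:,:,1]<60)&(hsv[:,:,2]>100)).astype(np.uint8)*255
q=np.zeros_like(g);q[80:200,265:400]=g[80:200,265:400]
cs=cv2.findContours(q,0,2)[0];c=max(cs,key=cv2.contourArea);print(cv2.minAreaRect(c),cv2.boundingRect(c))
tip=onz(f,x+w/2-.5,y+h-.5,.148);base=onz(f,x+w/2-.5,y-.5,.148)
pl=cv2.approxPolyDP(cv2.convexHull(c),4,True).reshape(-1,2);print(pl)
W=np.array([onz(f,*p,.147) for p in pl]);print(W.round(4),W.mean(0))
print('tip',tip,'base',base,np.linalg.norm(tip-base))
d=tip-base;d[2]=0;print('yaw from tongue',np.degrees(np.arctan2(-d[0],-d[1]))) 
for n,p in [('lid c1',(254,278)),('lid c2',(440,280))]:print(n,onz(f,*p,.125))
E
```

```text
tongue 319 186 14 38
((326.5, 137.5), (97.0, 93.0), 90.0) (280, 89, 94, 98)
[[371  90]
 [367 185]
 [284 185]
 [281  90]]
[[0.5472 0.2146 0.147 ]
 [0.529  0.1472 0.147 ]
 [0.4669 0.1642 0.147 ]
 [0.4853 0.2315 0.147 ]] [0.50711986 0.1893549  0.147     ]
tip [0.48981157 0.12522707 0.148     ] base [0.49790296 0.15556092 0.148     ] 0.03139447568334728
yaw from tongue 14.935573419189605
lid c1 [0.40989123 0.08179721 0.125     ]
lid c2 [0.57632817 0.03425927 0.125     ]
```

Request:
step_arm:
  moves:
    - [[-0.05,0.1,1.2,0,40],[-0.05,0.1,2.2,0,40],[-0.05,0.1,2.2,0,40]]

```text
time: 1.2
position: [0.4912, 0.1313, 0.2335]
orientation: [[0.267, 0.964, -0.005], [0.964, -0.267, -0.003], [-0.004, -0.005, -1.0]]
contact_force: [-0.8, 0.3, -0.1]
finger_gap: 0.457
```

```bash
python3 - <<'E'
from h import *
f=snap('wrist','w2');s=r.read_state();print(s['time'],s['position'],s['contact_force'],s['orientation'][:,0])
T=s['position'];O=s['orientation'];print((O.T@(np.array([.4923,.1346,.213])-T)/.03).round(2))
E
```

```text
1.25 [0.49215965 0.13186359 0.23561359] [ 0.53564855 -0.16041846  1.69119096] [ 0.26714018  0.96365488 -0.0023216 ]
[ 0.09 -0.02  0.75]
```

View pics/w2.png

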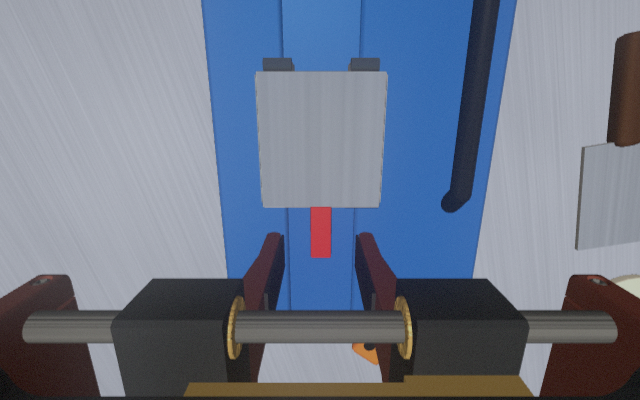

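The tongue, around (320,232), is centred between the fingertips at (277,238) and (362,238). I lower and close.

Request:
step_arm:
  moves:
    - [[0.1,0,0.75,0,40],[0.1,0,0.75,0,5],[0.1,0,0.75,0,5],[0.1,0,0.75,0,5],[0.1,0,0.75,0,5]]
  newtons: 15

```text
time: 1.75
position: [0.493, 0.1349, 0.2142]
orientation: [[0.267, 0.964, -0.002], [0.964, -0.267, -0.001], [-0.002, -0.002, -1.0]]
contact_force: [-9.0, 2.7, 5.2]
finger_gap: 0.134
```

```bash
python3 - <<'E'
from h import *
f=snap('wrist','w3');s=r.read_state();print(s['time'],s['position'],s['contact_force'],s['finger_gap']*88,s['orientation'][:,0])
E
```

```text
1.8 [0.49281628 0.13498305 0.2142226 ] [-2.89876989 -0.43297603  6.29440582] 12.198436533371522 [ 0.26702396  0.96368843 -0.00167634]
```

View pics/w3.png

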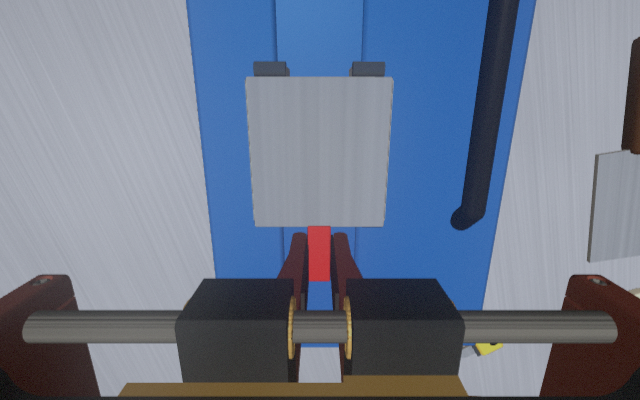

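Gripped at 12.2 mm, which matches the tongue's width. Now I swing it along the arc.

Request:
step_arm:
  moves:
    - [[0.07,0,-0.67,0,5],[0.28,0,-1.3,0,5],[0.61,0,-1.88,0,5],[1.06,0,-2.38,0,5],[1.6,0,-2.77,0,5]]

```text
time: 2.3
position: [0.5056, 0.1813, 0.2983]
orientation: [[0.268, 0.964, -0.003], [0.964, -0.268, -0.001], [-0.002, -0.002, -1.0]]
contact_force: [1.5, 0.9, -5.9]
finger_gap: 0.134
```

```bash
python3 - <<'E'
from h import *
f=snap('side','s4');s=r.read_state();print(s['time'],s['position'],s['contact_force'],s['finger_gap']*88)
T0=np.array([.4929,.135,.2142]);a=np.array([.2605,.9655,0]);d=s['position']-T0;print('along',d@a,'up',d[2], 'ang',np.degrees(np.arctan2(d[2],.096-d@a)))
cv2.imwrite('pics/s4c.png',cv2.resize(f['image'][60:220,170:350],None,fx=4,fy=3.7)[:,:,::-1])
E
```

```text
2.35 [0.50646979 0.18454016 0.30006327] [-3.79394117 -1.83953047  9.85665624] 11.863577684652366
along 0.05136595505249698 up 0.08586326937600847 ang 62.53337173795728
```

View pics/s4c.png

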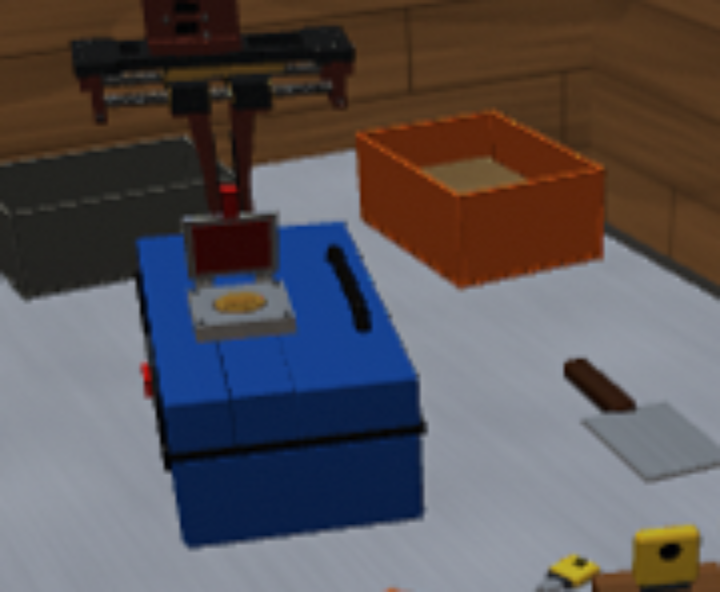

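The cover is at about 62° and the tongue is held. I continue past vertical.

Request:
step_arm:
  moves:
    - [[0.6,0,-0.22,0,5],[1.27,0,-0.33,0,5],[1.94,0,-0.31,0,5],[2.58,0,-0.15,0,5],[3.0,0,0.0,0,5]]

```text
time: 2.85
position: [0.5309, 0.273, 0.2996]
orientation: [[0.264, 0.965, 0.001], [0.965, -0.264, 0.002], [0.002, 0.0, -1.0]]
contact_force: [0.5, -1.3, 1.2]
finger_gap: 0.133
```

```bash
python3 - <<'E'
from h import *
f=snap('side','s5');s=r.read_state();print(s['time'],s['position'],s['contact_force'],s['finger_gap']*88)
T0=np.array([.4929,.135,.2142]);a=np.array([.2605,.9655,0]);d=s['position']-T0;print('along',d@a,'up',d[2], 'ang',np.degrees(np.arctan2(d[2],.096-d@a)))
cv2.imwrite('pics/s5c.png',cv2.resize(f['image'][60:220,170:350],None,fx=4,fy=3.7)[:,:,::-1])
E
```

```text
2.9 [0.53114641 0.27444952 0.29880089] [3.61505888 2.43427592 4.39176143] 11.637381693819485
along 0.14460170285420473 up 0.08460088742114874 ang 119.87660019820768
```

View pics/s5c.png

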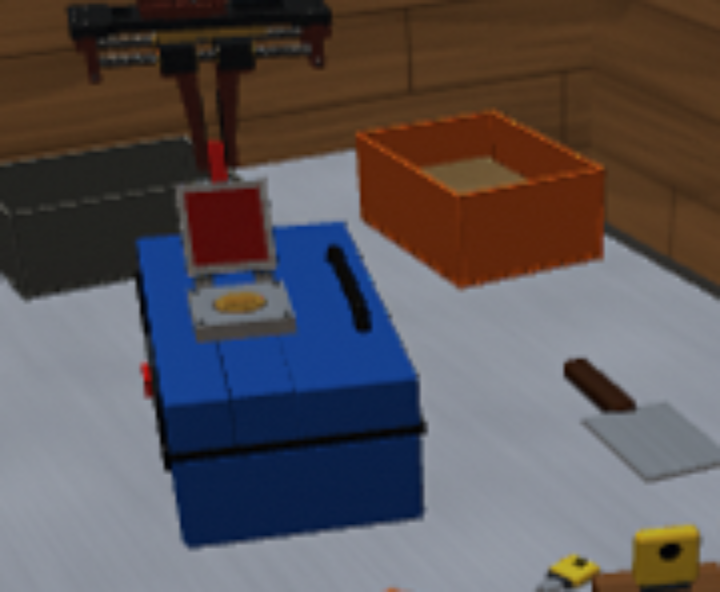

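At 120°. I release and lift away.

Request:
step_arm:
  moves:
    - [[0,0,0,0,50],[0,0,0,0,50],[0,0,0,0,50],[0,0,-0.8,0,50],[0,0,-1.2,0,50]]

```text
time: 3.4
position: [0.5314, 0.2738, 0.3363]
orientation: [[0.263, 0.965, 0.002], [0.965, -0.264, 0.003], [0.003, 0.001, -1.0]]
contact_force: [1.5, 0.2, 0.2]
finger_gap: 0.543
```

```bash
python3 - <<'E'
from h import *
s=r.read_state();print(s['time'],s['position'],s['contact_force'],s['finger_gap']*88)
T=s['position'];O=s['orientation'];print((O.T@(np.array([.619,-.194,.30])-T)/.03).round(2))
print('yaw',np.degrees(np.arctan2(O[0,0],O[1,0])))
E
```

```text
3.4 [0.53139399 0.27384834 0.33628549] [1.46568737 0.21565085 0.16658673] 47.75583696473676
[-14.28   6.92   1.17]
yaw 15.277787256581401
```

Request:
step_arm:
  moves:
    - [[-1.4,0.7,0,-1.7,50],[-2.8,1.4,0,-3.4,50],[-4.3,2.1,0,-5.1,50],[-5.7,2.8,0,-6.8,50],[-7.1,3.5,0,-8.5,50]]

```text
time: 3.9
position: [0.5756, 0.044, 0.3364]
orientation: [[-0.434, 0.901, 0.003], [0.901, 0.434, 0.003], [0.001, 0.004, -1.0]]
contact_force: [0.5, 0.2, 0.2]
finger_gap: 0.57
```

```bash
python3 - <<'E'
from h import *
s=r.read_state();print(s['time'],s['position'],s['qpos'])
T=s['position'];O=s['orientation'];print((O.T@(np.array([.619,-.194,.30])-T)/.03).round(2))
print('y ang',np.degrees(np.arctan2(O[1,1],O[0,1])))
E
```

```text
3.9 [0.57559026 0.04403291 0.3363919 ] [-4.48168168 17.49990238 -5.92317333 95.60300146  1.80212441 66.78246327
 14.8757315 ]
[-7.78 -2.14  1.2 ]
y ang 25.712402651147595
```

Request:
step_arm:
  moves:
    - [[-1.5,-0.4,0.2,-1.7,50],[-3.1,-0.9,0.5,-3.4,50],[-4.7,-1.3,0.8,-5.2,50],[-6.2,-1.7,1.0,-6.9,50],[-7.8,-2.1,1.2,-8.6,50]]

```text
time: 4.4
position: [0.6193, -0.1918, 0.3006]
orientation: [[-0.924, 0.381, 0.004], [0.381, 0.924, 0.002], [-0.003, 0.004, -1.0]]
contact_force: [0.2, 1.0, -0.3]
finger_gap: 0.567
```

```bash
python3 - <<'E'
from h import *
f=snap('wrist','w6');g=snap('scene','sc6')
s=r.read_state();print(s['time'],s['position'],s['qpos'])
T=s['position'];O=s['orientation'];print((O.T@(np.array([.619,-.194,.25])-T)/.03).round(2))
print('y ang',np.degrees(np.arctan2(O[1,1],O[0,1])))
E
```

```text
4.5 [ 0.61803857 -0.19935261  0.29908757] [18.81982639 26.3494787  -7.51776631 87.72771158  3.72204737 66.06386921
 77.56829551]
[0.04 0.18 1.64]
y ang 66.99872539762691
```

View pics/w6.png

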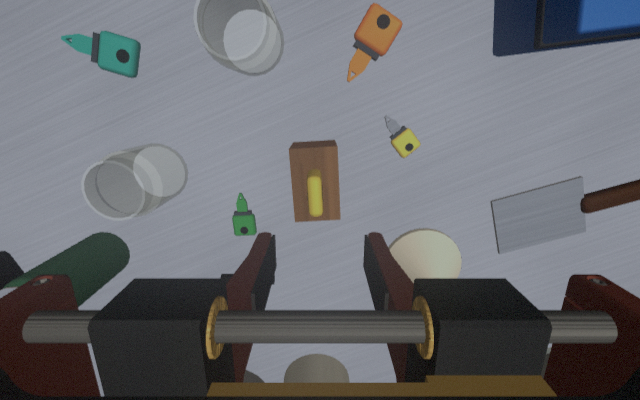

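View pics/sc6.png

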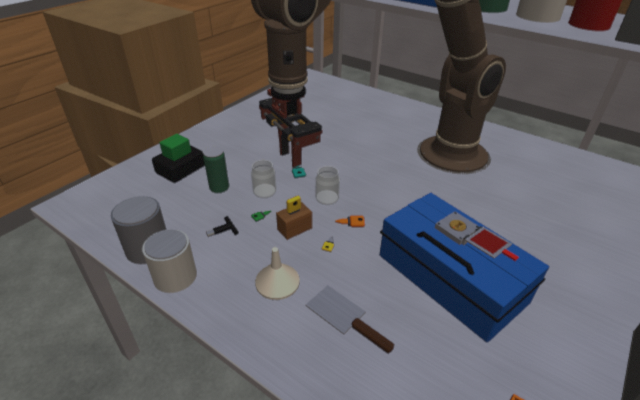

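The cover lies open, red inside up at scene (490,243). The key head is at wrist (315,195), between the fingers. I refine its pose next.

```bash
python3 - <<'E'
from h import *
f=snap('wrist');im=f['image'];hsv=cv2.cvtColor(im,cv2.COLOR_RGB2HSV)
m=((hsv[:,:,0]>20)&(hsv[:,:,0]<36)&(hsv[:,:,1]>120)&(hsv[:,:,2]>60)).astype(np.uint8)*255
q=np.zeros_like(m);q[150:235,285:345]=m[150:235,285:345]
c=max(cv2.findContours(q,0,2)[0],key=cv2.contourArea);print(cv2.boundingRect(c),cv2.minAreaRect(c))
cv2.imwrite('pics/w6c.png',cv2.resize(im[130:235,270:360],None,fx=6,fy=5)[:,:,::-1])
# top face: brighter
b=np.zeros_like(m);b[150:235,285:345]=((m>0)&(hsv[:,:,2]>150))[150:235,285:345]*255
c=max(cv2.findContours(b,0,2)[0],key=cv2.contourArea);R=cv2.minAreaRect(c);print('top',R)
P=cv2.boxPoints(R);W=np.array([onz(f,*p,.106) for p in P]);print(W.round(4),W.mean(0))
e=[W[(i+1)%4]-W[i] for i in range(2)]
for v in e: print(np.linalg.norm(v),np.degrees(np.arctan2(v[1],v[0])))
s=r.read_state();T=s['position'];O=s['orientation'];print(T,(O.T@(W.mean(0)-T)/.03).round(2),np.degrees(np.arctan2(O[1,0],O[0,0])))
# stand top corners
for p in [(291,142),(337,141),(340,219),(295,221)]:print(onz(f,*p,.06).round(4))
E
```

```text
(316, 168, 16, 48) ((323.52923583984375, 191.52613830566406), (47.03857421875, 14.422204971313477), 86.8201675415039)
top ((324.0157165527344, 194.46180725097656), (38.967315673828125, 12.299635887145996), 85.76361083984375)
[[ 0.6    -0.1938  0.106 ]
 [ 0.6035 -0.1834  0.106 ]
 [ 0.6384 -0.195   0.106 ]
 [ 0.6348 -0.2058  0.106 ]] [ 0.6191937  -0.19451597  0.106     ]
0.010948258209709433 71.27999746982435
0.03674505871657412 -18.397839398231064
[ 0.61848281 -0.19479612  0.29957514] [-0.01  0.01  6.45] 156.86043883200998
[ 0.5675 -0.2082  0.06  ]
[ 0.5847 -0.1651  0.06  ]
[ 0.6635 -0.1936  0.06  ]
[ 0.6465 -0.2395  0.06  ]
```

View pics/w6c.png

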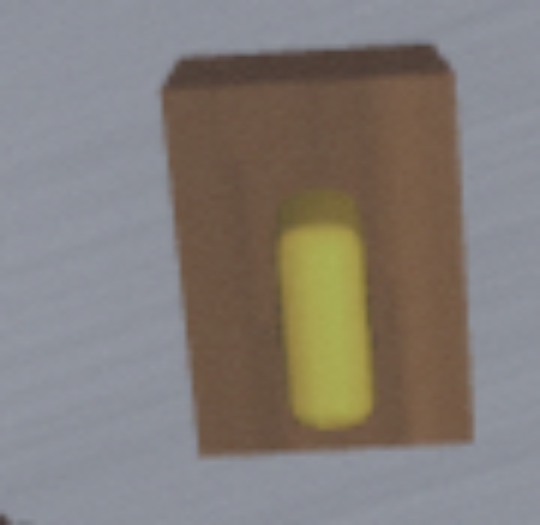

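Request:
step_arm:
  moves:
    - [[0,0,1.4,-0.6,50],[0,0,2.8,-0.6,50],[0,0,4.0,-0.6,50],[0,0,5.0,-0.6,50],[0,0,5.0,-0.6,50]]

```text
time: 5.05
position: [0.6165, -0.1925, 0.1458]
orientation: [[-0.939, 0.344, -0.005], [0.344, 0.939, 0.004], [0.006, 0.002, -1.0]]
contact_force: [-0.6, -0.1, -0.4]
finger_gap: 0.57
```

```bash
python3 - <<'E'
from h import *
f=snap('wrist','w7');s=r.read_state();T=s['position'];O=s['orientation'];print(s['time'],T,(O.T@(np.array([.6192,-.1945,.149])-T)/.03).round(2),np.degrees(np.arctan2(O[1,0],O[0,0])),s['contact_force'])
E
```

```text
5.1 [ 0.61791226 -0.19302581  0.14850297] [-0.06 -0.03 -0.02] 159.8746786781309 [-0.44649364  0.53532194  0.11716477]
```

View pics/w7.png

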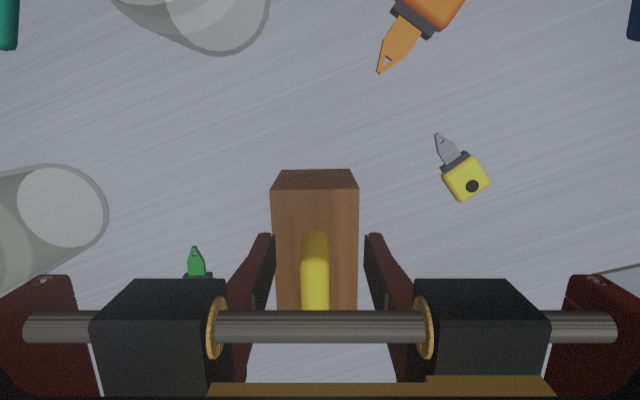

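The key head is between the pads at (315,265). I close.

Request:
step_arm:
  moves:
    - [[-0.05,-0.04,0,0,8],[-0.05,-0.04,0,0,8],[-0.05,-0.04,0,0,8],[-0.05,-0.04,0,0,8],[-0.05,-0.04,0,0,8]]
  newtons: 45

```text
time: 5.6
position: [0.6191, -0.1948, 0.1492]
orientation: [[-0.939, 0.344, -0.0], [0.344, 0.939, 0.002], [0.001, 0.002, -1.0]]
contact_force: [-0.7, 0.7, 2.4]
finger_gap: 0.162
```

Request:
step_arm:
  moves:
    - [[0,0,-0.5,0,8],[0,0,-1.0,0,8],[0,0,-1.6,0,8],[0,0,-2.5,0,8],[0,0,-3.5,0,8]]

```text
time: 6.1
position: [0.6189, -0.195, 0.2562]
orientation: [[-0.939, 0.344, -0.0], [0.344, 0.939, 0.003], [0.001, 0.002, -1.0]]
contact_force: [-0.4, 0.4, -0.0]
finger_gap: 0.156
```

```bash
python3 - <<'E'
from h import *
f=snap('wrist','w8');g=snap('side');s=r.read_state();T=s['position'];O=s['orientation'];print(s['time'],T,np.degrees(np.arctan2(O[1,0],O[0,0])),s['contact_force'],s['finger_gap']*88)
cv2.imwrite('pics/s8.png',cv2.resize(g['image'][120:270,270:430],None,fx=4,fy=4)[:,:,::-1])
print((O.T@(np.array([.507,.189,.30])-T)/.03).round(2))
E
```

```text
6.2 [ 0.62111915 -0.19553204  0.26050565] 159.8472381385112 [ 0.1901072   0.4556506  -0.40343889] 14.010947996936297
[ 7.98 10.73 -1.34]
```

View pics/s8.png

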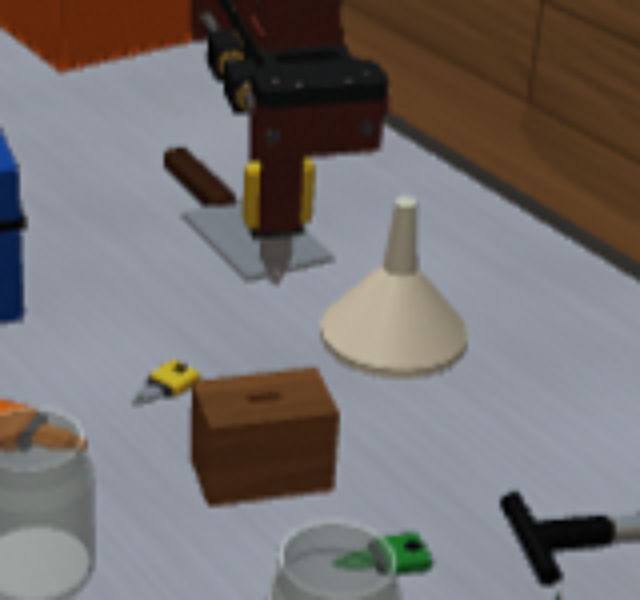

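View pics/w8.png

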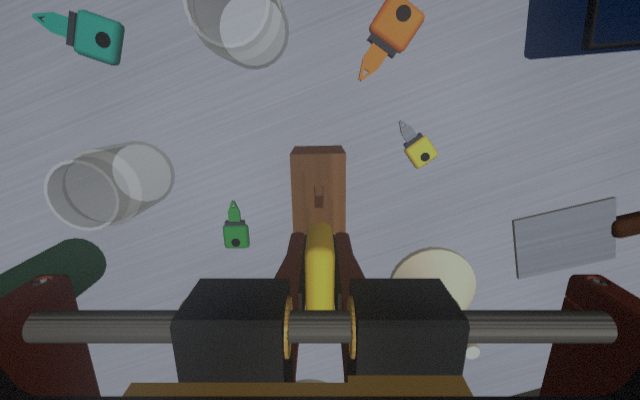

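The key is held upright at 14.0 mm opening. I carry it towards the lock and stop short to measure the keyhole.

Request:
step_arm:
  moves:
    - [[0.6,1.0,-0.6,-0.2,8],[1.4,2.2,-1.2,-0.4,8],[2.2,3.6,-2.0,-0.6,8],[3.0,4.9,-2.0,-0.8,8],[3.8,6.2,-2.0,-1.0,8]]

```text
time: 6.7
position: [0.5772, 0.0204, 0.3221]
orientation: [[-0.965, 0.261, 0.011], [0.261, 0.965, 0.001], [-0.01, 0.003, -1.0]]
contact_force: [0.5, 0.8, -1.1]
finger_gap: 0.158
```

Request:
step_arm:
  moves:
    - [[0.7,1.2,0,0,8],[1.5,2.4,0,0,8],[2.2,3.5,0,0,8],[2.7,4.4,0,0,8],[2.9,4.7,0,0,8]]

```text
time: 7.2
position: [0.5285, 0.183, 0.3224]
orientation: [[-0.967, 0.256, 0.011], [0.256, 0.967, 0.002], [-0.01, 0.005, -1.0]]
contact_force: [-0.5, -0.4, -0.4]
finger_gap: 0.152
```

```bash
python3 - <<'E'
from h import *
s=r.read_state();T=s['position'];O=s['orientation'];print(s['time'],T,np.degrees(np.arctan2(O[1,0],O[0,0])),s['contact_force'],s['finger_gap']*88)
print((O.T@(np.array([.5456,.1785,.32])-T)/.03).round(2))
f=snap('wrist');f=snap('wrist','w9')
E
```

```text
7.2 [0.52848752 0.18295887 0.32244426] 165.17434290139175 [-0.48250191 -0.39611269 -0.42750309] 13.389070682981309
[-0.59  0.    0.09]
```

View pics/w9.png

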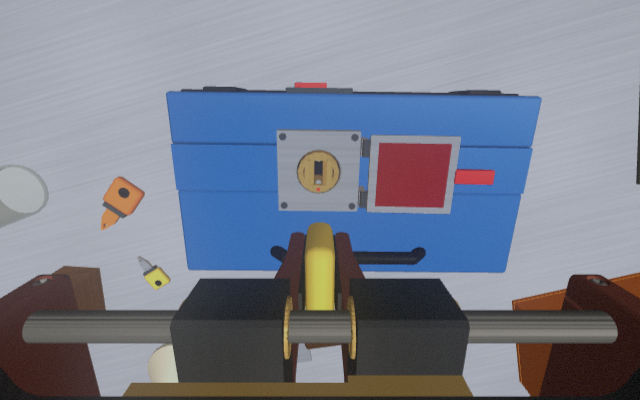

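```bash
python3 - <<'E'
from h import *
f=snap('wrist','w10');im=f['image'];s=r.read_state();T=s['position'];O=s['orientation']
print(s['time'],T,np.degrees(np.arctan2(O[1,0],O[0,0])))
hsv=cv2.cvtColor(im,cv2.COLOR_RGB2HSV)
m=((hsv[:,:,0]>10)&(hsv[:,:,0]<28)&(hsv[:,:,1]>90)&(hsv[:,:,2]>60)).astype(np.uint8)*255
q=np.zeros_like(m);q[100:215,270:370]=m[100:215,270:370]
c=max(cv2.findContours(q,0,2)[0],key=cv2.contourArea);h=cv2.convexHull(c);E=cv2.fitEllipse(h);print('brass',E,cv2.boundingRect(c))
K=onz(f,*E[0],.141);print('keyhole',K)
# housing outline
g=((hsv[:,:,1]<70)&(hsv[:,:,2]>60)).astype(np.uint8)*255
q=np.zeros_like(g);q[115:222,262:362]=g[115:222,262:362]
c=max(cv2.findContours(q,0,2)[0],key=cv2.contourArea);print('housing',cv2.minAreaRect(c))
cv2.imwrite('pics/w10c.png',cv2.resize(im[80:240,250:410],None,fx=4,fy=3.7,interpolation=cv2.INTER_CUBIC)[:,:,::-1])
# lid edge lines for yaw
b=((hsv[:,:,0]>100)&(hsv[:,:,0]<125)&(hsv[:,:,1]>120)).astype(np.uint8)*255
cols=[180,200,220,240,380,400,420,440,460,480,500,520]
pts=[]
for cc in cols:
    rr=np.where(b[60:140,cc])[0]
    if len(rr): pts.append(onz(f,cc,60+rr[0],.125))
P=np.array(pts);v=np.polyfit(P[:,1],P[:,0],1);print('edge dx/dy yaw',np.degrees(np.arctan(v[0])),'resid',np.abs(np.polyval(v,P[:,1])-P[:,0]).max())
print('move',(O.T@(K-T)/.03).round(2))
E
```

```text
7.35 [0.53006017 0.17867778 0.32188754] 164.92360601544593
brass ((320.704833984375, 169.595703125), (40.545162200927734, 41.1384391784668), 30.471696853637695) (301, 149, 41, 42)
keyhole [0.50600381 0.18952591 0.141     ]
housing ((320.0, 168.5), (81.0, 82.0), 90.0)
edge dx/dy yaw 15.584844498300468 resid 0.0003657515528482924
move [0.93 0.12 6.02]
```

View pics/w10c.png

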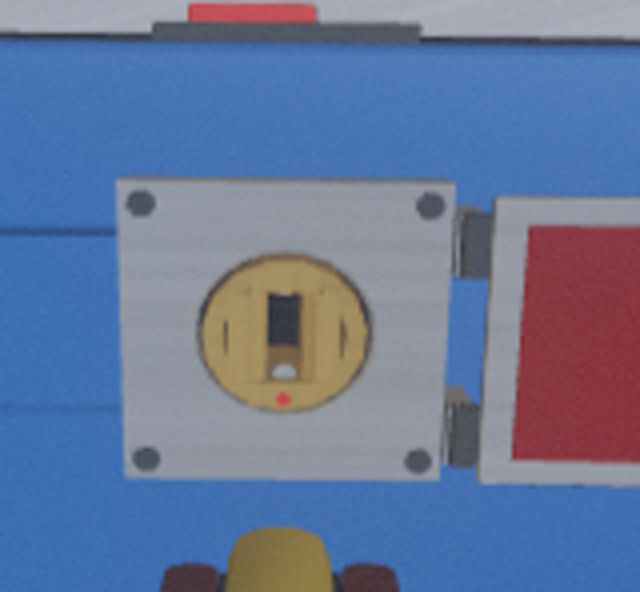

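Request:
step_arm:
  moves:
    - [[0.5,0.06,0.5,0.06,8],[0.93,0.12,1.1,0.06,8],[0.93,0.12,1.6,0.06,8],[0.93,0.12,1.6,0.06,8],[0.93,0.12,1.6,0.06,8]]

```text
time: 7.85
position: [0.5055, 0.1877, 0.2739]
orientation: [[-0.963, 0.268, 0.011], [0.268, 0.964, -0.001], [-0.011, 0.002, -1.0]]
contact_force: [0.6, 0.7, 1.0]
finger_gap: 0.159
```

```bash
python3 - <<'E'
from h import *
g=snap('side');f=snap('wrist','w11');k=snap('scene')
s=r.read_state();T=s['position'];O=s['orientation'];print(s['time'],T,np.degrees(np.arctan2(O[1,0],O[0,0])),s['contact_force'],O[:,2])
K=np.array([.5060,.1895,.141]);print((O.T@(K-T)/.03).round(3))
a=cv2.resize(g['image'][85:185,185:285],None,fx=4,fy=4,interpolation=cv2.INTER_CUBIC);b=cv2.resize(k['image'][140:240,400:500],None,fx=4,fy=4,interpolation=cv2.INTER_CUBIC)
for im,fr,ox,oy in((a,g,185,85),(b,k,400,140)):
    for X in (K,T+O[:,2]*.123,T+O[:,2]*.063):
        p=proj(fr,X);cv2.circle(im,(int((p[0]-ox+.5)*4),int((p[1]-oy+.5)*4)),3,(255,0,255),-1)
cv2.imwrite('pics/c11.png',np.hstack([a,b])[:,:,::-1])
E
```

```text
8.0 [0.50543235 0.18879346 0.27451252] 164.54322383090582 [-0.46663206  0.55923974 -1.432274  ] [ 1.25394252e-02  2.01331398e-04 -9.99921358e-01]
[0.042 0.012 4.45 ]
```

View pics/c11.png

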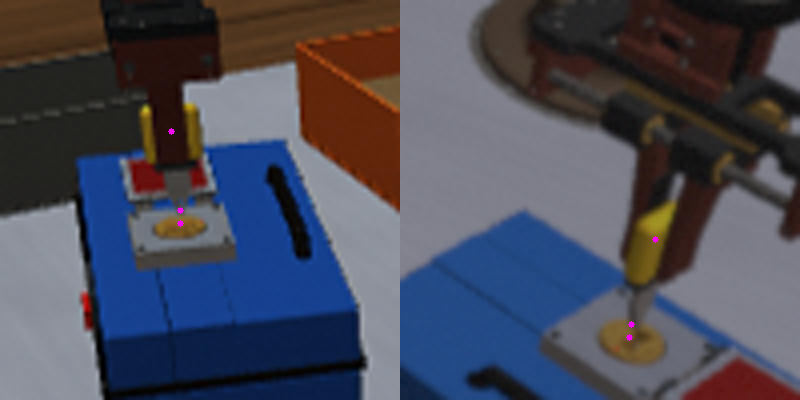

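View pics/w11.png

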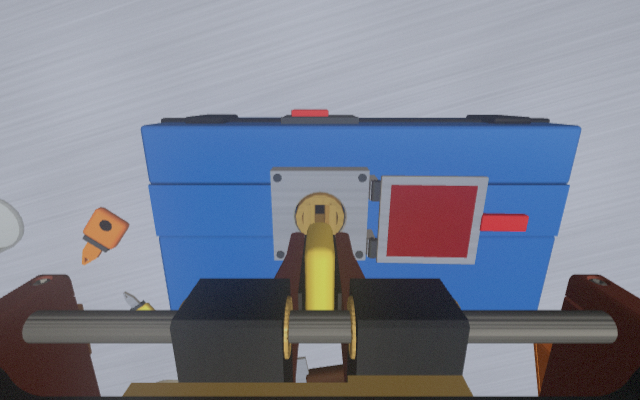

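The keyhole lines up under the blade tip, within about 1 mm in the calibrated frame. I start the insertion.

Request:
step_arm:
  moves:
    - [[0.04,0.01,0.15,0,8],[0.04,0.01,0.3,0,8],[0.04,0.01,0.42,0,8],[0.04,0.01,0.5,0,8]]
  newtons: 55

```text
time: 8.4
position: [0.5044, 0.1894, 0.259]
orientation: [[-0.964, 0.266, 0.012], [0.266, 0.964, -0.0], [-0.012, 0.003, -1.0]]
contact_force: [-1.9, 0.9, -0.3]
finger_gap: 0.154
```

```bash
cat > st.py <<'E'
from h import *
s=r.read_state();T=s['position'];O=s['orientation'];print(s['time'],T.round(4),'ang',np.degrees(np.arctan2(O[1,0],O[0,0])).round(2),'F',s['contact_force'].round(1),'M',s['moment'].round(2),O[:,2].round(4),s['finger_gap']*88)
K=np.array([.5060,.1895,.230]);print((O.T@(K-T)/.03).round(3),'mm to home',1000*(T[2]-.230))
E
python3 st.py
```

```text
8.4 [0.5044 0.1894 0.259 ] ang 164.55 F [-1.9  0.9 -0.3] M [ 0.06 -0.   -0.08] [ 0.012  -0.     -0.9999] 13.582296588638641
[-0.038  0.016  0.966] mm to home 28.95106972106906
```

Request:
step_arm:
  moves:
    - [[-0.02,0.01,0.08,0.5,8],[-0.02,0.01,0.16,-0.5,8],[-0.02,0.01,0.24,0.5,8],[-0.02,0.01,0.32,-0.5,8],[-0.02,0.01,0.4,0,8]]

```text
time: 8.9
position: [0.5051, 0.1895, 0.2466]
orientation: [[-0.965, 0.264, 0.012], [0.264, 0.965, -0.0], [-0.011, 0.003, -1.0]]
contact_force: [0.4, 1.3, -1.1]
finger_gap: 0.159
```

```bash
python3 st.py
```

```text
8.9 [0.5051 0.1895 0.2466] ang 164.7 F [ 0.4  1.3 -1.1] M [ 0.06 -0.03 -0.04] [ 1.160e-02 -2.000e-04 -9.999e-01] 14.027509645261338
[-0.022  0.006  0.555] mm to home 16.643077878745196
```

Request:
step_arm:
  moves:
    - [[-0.02,0,0.08,0.5,8],[-0.02,0,0.16,-0.5,8],[-0.02,0,0.24,0.5,8],[-0.02,0,0.32,-0.5,8],[-0.02,0,0.4,0,8]]

```text
time: 9.4
position: [0.5051, 0.1897, 0.2345]
orientation: [[-0.965, 0.261, 0.01], [0.261, 0.965, -0.0], [-0.01, 0.002, -1.0]]
contact_force: [-3.3, 1.1, 3.2]
finger_gap: 0.161
```

```bash
python3 st.py; python3 - <<'E'
from h import *
g=snap('side');k=snap('scene')
a=cv2.resize(g['image'][85:185,185:285],None,fx=4,fy=4,interpolation=cv2.INTER_CUBIC);b=cv2.resize(k['image'][140:240,400:500],None,fx=4,fy=4,interpolation=cv2.INTER_CUBIC)
cv2.imwrite('pics/c12.png',np.hstack([a,b])[:,:,::-1])
E
```

```text
9.4 [0.5051 0.1897 0.2345] ang 164.87 F [-3.3  1.1  3.2] M [ 0.34  0.71 -0.  ] [ 1.010e-02 -2.000e-04 -9.999e-01] 14.203252471681099
[-0.031  0.001  0.152] mm to home 4.537585220193208
```

View pics/c12.png

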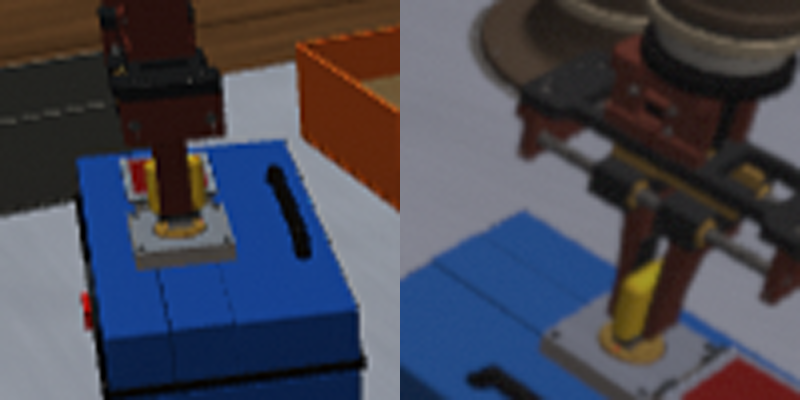

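The collar is about 4 mm above the plug. I continue with wiggles.

Request:
step_arm:
  moves:
    - [[0,0,0.06,0.5,8],[0,0,0.12,-0.5,8],[0,0,0.17,0.5,8],[0,0,0.2,-0.5,8],[0,0,0.2,0,8]]

```text
time: 10.0
position: [0.5055, 0.1896, 0.2299]
orientation: [[-0.965, 0.261, 0.011], [0.261, 0.965, -0.0], [-0.011, 0.002, -1.0]]
contact_force: [-5.3, -2.3, 15.1]
finger_gap: 0.158
```

```bash
python3 st.py
```

```text
10.0 [0.5055 0.1896 0.2299] ang 164.86 F [-5.3 -2.3 15.1] M [-0.57  1.35 -0.07] [ 1.140e-02 -5.000e-04 -9.999e-01] 13.913288046815502
[-0.016  0.001 -0.004] mm to home -0.13437013128986264
```

Request:
step_arm:
  moves:
    - [[0,0,0.05,0.6,8],[0,0,0.1,-0.6,8],[0,0,0.1,0,8]]

```text
time: 10.3
position: [0.5055, 0.1896, 0.2297]
orientation: [[-0.966, 0.258, 0.013], [0.258, 0.966, -0.001], [-0.012, 0.002, -1.0]]
contact_force: [-10.1, -4.6, 26.7]
finger_gap: 0.155
```

```bash
python3 st.py; python3 - <<'E'
from h import *
g=snap('side');k=snap('scene');w=snap('wrist','w13');s=r.read_state();T=s['position'];O=s['orientation']
a=cv2.resize(g['image'][110:170,205:255],None,fx=8,fy=8,interpolation=cv2.INTER_CUBIC);b=cv2.resize(k['image'][190:250,435:485],None,fx=8,fy=8,interpolation=cv2.INTER_CUBIC)
cv2.imwrite('pics/c13.png',np.hstack([a,b])[:,:,::-1])
E
python3 st.py
```

```text
10.3 [0.5055 0.1896 0.2297] ang 165.07 F [-10.1  -4.6  26.7] M [-0.96  2.43 -0.01] [ 0.0126 -0.0011 -0.9999] 13.624787358081443
[-0.016  0.001 -0.01 ] mm to home -0.2957114311768205
10.45 [0.5055 0.1896 0.2297] ang 164.88 F [-9.6 -3.9 26. ] M [-0.97  2.43  0.  ] [ 0.0128 -0.001  -0.9999] 13.586523837402014
[-0.016  0.001 -0.009] mm to home -0.2850462537118681
```

View pics/c13.png

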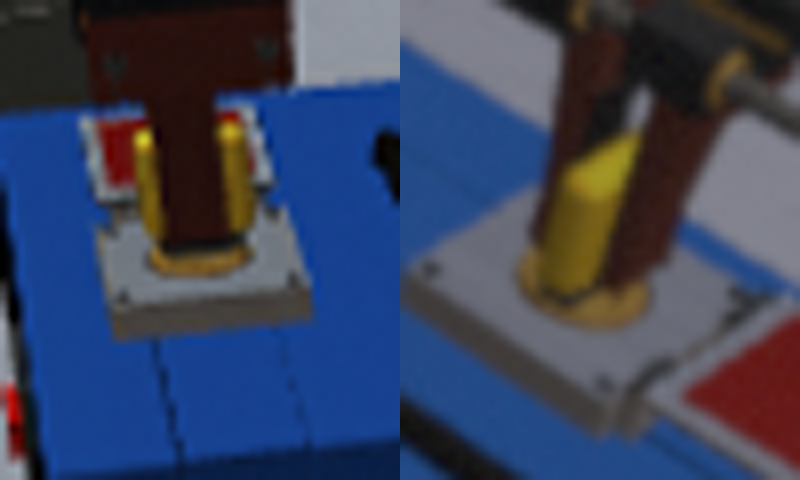

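View pics/w13.png

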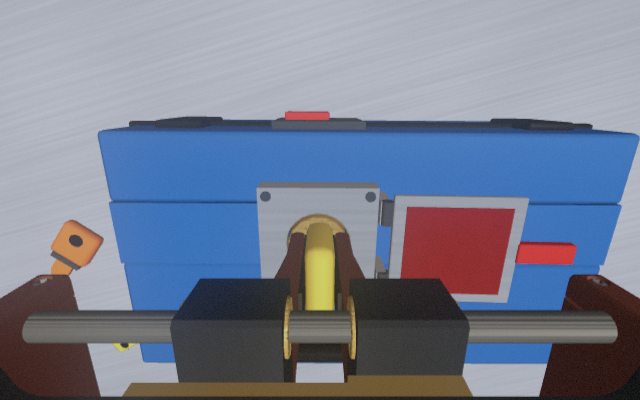

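The key is home: the collar sits on the plug and z stays fixed at 0.2297 while the force rises from 15 N to 26 N. I ease off slightly and turn clockwise.

Request:
step_arm:
  moves:
    - [[0,0,0.03,1.2,8],[0,0,0.03,2.6,8],[0,0,0.03,4.0,8],[0,0,0.03,5.4,8],[0,0,0.03,6.8,8]]

```text
time: 10.95
position: [0.5059, 0.1897, 0.23]
orientation: [[-0.651, 0.759, 0.014], [0.759, 0.651, -0.001], [-0.01, 0.01, -1.0]]
contact_force: [-2.3, -0.8, 8.5]
finger_gap: 0.156
```

```bash
python3 st.py
```

```text
10.95 [0.5059 0.1897 0.23  ] ang 130.64 F [-2.3 -0.8  8.5] M [-0.21  0.61  0.03] [ 1.410e-02 -8.000e-04 -9.999e-01] 13.689839802171571
[-0.007 -0.002  0.   ] mm to home 0.0019461888846605824
```

Request:
step_arm:
  moves:
    - [[0,0,0.03,1.4,8],[0,0,0.03,2.9,8],[0,0,0.03,4.3,8],[0,0,0.03,5.7,8],[0,0,0.03,7.0,8]]

```text
time: 11.45
position: [0.5064, 0.1896, 0.23]
orientation: [[-0.094, 0.995, 0.015], [0.996, 0.094, -0.001], [-0.002, 0.015, -1.0]]
contact_force: [-2.1, -1.8, 6.6]
finger_gap: 0.159
```

Request:
step_arm:
  moves:
    - [[0,0,0.03,1.2,8],[0,0,0.03,2.4,8],[0,0,0.03,3.6,8],[0,0,0.03,4.6,8],[0,0,0.03,5.4,8]]

```text
time: 11.95
position: [0.5068, 0.1893, 0.23]
orientation: [[0.37, 0.929, 0.017], [0.929, -0.37, -0.001], [0.005, 0.016, -1.0]]
contact_force: [-2.3, -2.5, 7.7]
finger_gap: 0.151
```

```bash
python3 st.py; python3 - <<'E'
from h import *
g=snap('side');k=snap('scene');w=snap('wrist','w14')
a=cv2.resize(g['image'][110:170,195:245],None,fx=8,fy=8,interpolation=cv2.INTER_CUBIC);b=cv2.resize(k['image'][190:250,435:485],None,fx=8,fy=8,interpolation=cv2.INTER_CUBIC)
cv2.imwrite('pics/c14.png',np.hstack([a,b])[:,:,::-1])
E
python3 st.py
```

```text
11.95 [0.5068 0.1893 0.23  ] ang 68.28 F [-2.3 -2.5  7.7] M [-0.56  0.61  0.09] [ 0.0166 -0.0012 -0.9999] 13.299571517311184
[-0.005 -0.027  0.   ] mm to home 0.01682166341385183
12.1 [0.5068 0.1894 0.23  ] ang 68.44 F [-1.4 -1.9  7.2] M [-0.54  0.65  0.05] [ 0.0165 -0.0012 -0.9999] 13.787192299932439
[-0.006 -0.027  0.   ] mm to home 0.022450821080655103
```

View pics/c14.png

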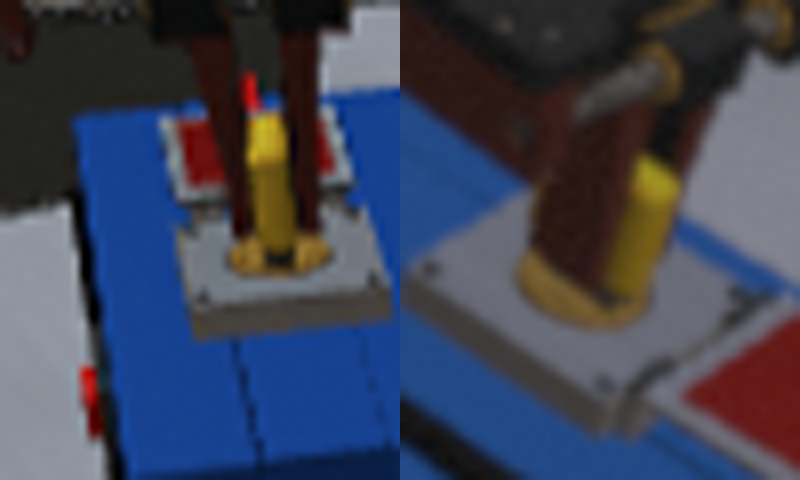

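View pics/w14.png

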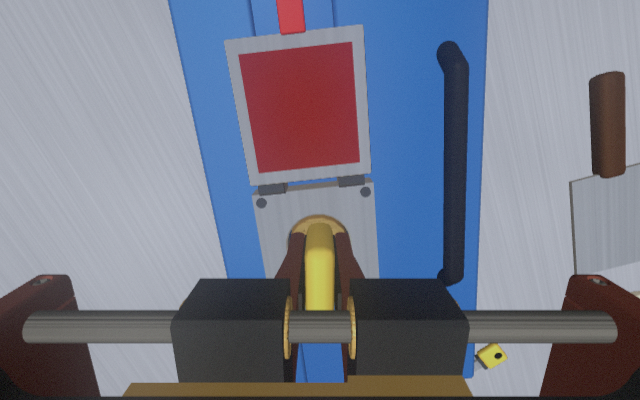

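Turned 96°. I push a bit more so it bears on the stop.

Request:
step_arm:
  moves:
    - [[0,0,0.03,0.8,8],[0,0,0.03,1.4,8],[0,0,0.03,1.4,8]]

```text
time: 12.4
position: [0.5066, 0.1896, 0.23]
orientation: [[0.478, 0.878, 0.017], [0.878, -0.478, -0.001], [0.007, 0.015, -1.0]]
contact_force: [-3.9, -0.4, 8.3]
finger_gap: 0.158
```

```bash
python3 st.py; python3 - <<'E'
from h import *
w=snap('wrist','w15');g=snap('side')
cv2.imwrite('pics/c15.png',cv2.resize(g['image'][110:210,190:290],None,fx=6,fy=6,interpolation=cv2.INTER_CUBIC)[:,:,::-1])
E
python3 st.py
```

```text
12.4 [0.5066 0.1896 0.23  ] ang 61.45 F [-3.9 -0.4  8.3] M [-0.31  1.11  0.3 ] [ 0.0166 -0.0013 -0.9999] 13.896113891899757
[-0.012 -0.018 -0.001] mm to home -0.029555752414728298
12.5 [0.5066 0.1896 0.2299] ang 61.55 F [-3.6 -0.8  9.5] M [-0.25  1.08  0.3 ] [ 0.0165 -0.0013 -0.9999] 13.719419557550339
[-0.012 -0.017 -0.002] mm to home -0.05847853461593555
```

View pics/c15.png

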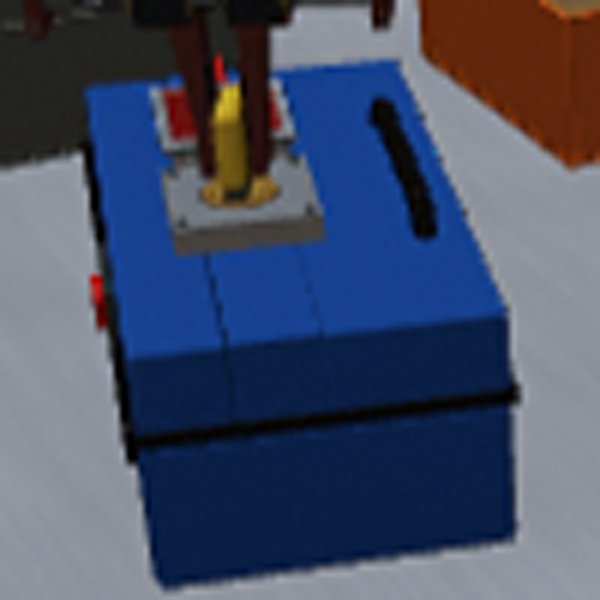

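View pics/w15.png

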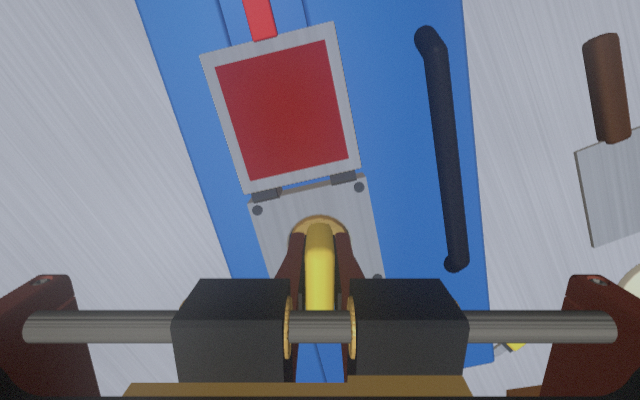

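The catch has shifted in the side view from about row 162.5 to 160. The twist reaction rose from 0.05 to 0.3 Nm, so the key is on the stop. The cover is open, and the key is home and steady. I hand in the job while still holding.

```bash
python3 st.py; python3 -c "
from rig import r
print(r.read_state()['qd'].round(2));print(r.finish_job())"
```

```text
12.5 [0.5066 0.1896 0.2299] ang 61.55 F [-3.6 -0.8  9.5] M [-0.25  1.08  0.3 ] [ 0.0165 -0.0013 -0.9999] 13.719419557550339
[-0.012 -0.017 -0.002] mm to home -0.05847853461593555
[ 0.13  0.05 -0.03  0.    0.04 -0.06  0.21]
the job is handed in; nothing more can be done
None
```

I flipped the dust cover open, pushed the yellow-headed key fully home and turned it clockwise to the stop. I handed the job in at about 12.5 s with the key still held turned. No verdict was reported, so the points below are from my own last checks.

- **Cover:** it lies open on its back, red side up, in the last wrist picture.
- **Key home:** the tool height was at the expected home height of 0.230 m (within 0.1 mm). The key was about 0.6 mm from the measured keyhole axis, with the tool tilted about 0.017 rad. It was pushing down with about 9 N.
- **Lock turned:** the tool turned about 103° clockwise. The twist reaction rose from 0.05 to 0.3 Nm, which means it is against the stop. The red catch shifted only 2–3 pixels in the side view. I could not read the lock angle directly.
- **Grip:** the fingers were still closed on the key's 14 mm width at 55 N, and the joints were practically still.
- **Pins:** I hardly felt the sticky pins. The push stayed under about 5 N until the last few millimetres, then rose to 26 N against the plug face.
- **Other objects:** I did not touch the jars, funnel, scraper, chuck key or oil can. I did not measure their positions again at the end.

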